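Stand the purple-capped tube on the balance

TASK

Take the tube with the purple cap from the sloping rack and stand it upright on its narrow foot in the middle of the balance's round pan. Lower it all the way onto the pan before you let go, then check that it stays standing by itself without wobbling; leave the orange- and green-capped tubes lying in the rack.

Things in the scene. Friction and masses are not known exactly. Their poses are not given: they have to be found in the camera images.
- tube_purple: White rigid tube, purple cap, 105 mm long: body 30 mm thick (10 to 84 mm from the foot), cap 34 mm thick, flat foot 24 mm wide; 35 to 70 g, balance point about 54 mm from the foot. Origin: centre of the foot's underside; z runs from foot to cap. Starts lying loose at 45 degrees in one of the rack's places, foot 45 mm above the table, cap away from the robot. Grip about 65 mm from the foot.
- tube_orange: The same tube with an orange cap, to be left lying in the rack. Origin and axes as for the purple one. The rack: black base 140 x 290 mm, three places 95 mm apart; in each the tube lies on two thin sloping rods, 22 mm wide over both, that reach 80 mm from the foot, so both sides of the tube are free for fingers.
- tube_green: The same tube with a green cap, to be left lying in the rack. Origin and axes as for the purple one. Farther out on the table stand a white foam block (32 mm high) and a yellow and white pipette tip box (65 mm high).
- pan (a point): Centre of the top face of the balance's pan: a flat, rigid, fixed round metal plate 110 mm in diameter, 50 mm above the table, on a blue-grey balance of 200 x 160 mm whose body is 40 mm high; its display is on the robot's side. z is up.

How it is judged:
On the way:
1. the purple-capped tube is held upright with its foot lowered to the pan's middle (foot within 8 mm of the pan's face and 22 mm of its centre, within 12 degrees of upright, still in the fingers) (z of tube_purple in the frame of pan between -0.005 and 0.008 m and horizontal distance between tube_purple and pan below 0.022 m and angle between tube_purple's own z axis and vertical below 0.21 rad and contact force between the fingers and tube_purple above 0.5 N), for 0.1 s.
At the end, for the whole second after the job is handed in: The purple-capped tube stands by itself on its foot on the pan, foot centre within 22 mm of the pan's centre, within 5 degrees of upright, still (no wobble) for the whole last second; the orange- and green-capped tubes lie in the rack within 20 mm of where they were (z of tube_purple in the frame of pan between -0.004 and 0.004 m and horizontal distance between tube_purple and pan below 0.022 m and angle between tube_purple's own z axis and vertical below 0.09 rad and linear speed of tube_purple below 0.02 m/s and angular speed of tube_purple below 0.2 rad/s and distance of each of tube_orange, tube_green from where it was at the start of the episode below 0.02 m); the robot touches nothing.
It fails at once if the orange- or green-capped tube is lifted or pushed more than 30 mm from its place (distance of any of tube_orange, tube_green from where it was at the start of the episode above 0.03 m).
It also fails if it takes over 43 s, if anything falls off the work surface, if the arm or the gripper's body presses on something with over 40 N, if the wrist force passes 120 N, or if a joint passes its speed limit or range.

ROBOT

A 6-joint arm with a two-finger parallel gripper is mounted at the origin on the work surface. World frame = base frame: x ahead of the robot, y to its left, z up, the work surface at z = 0. Lengths are in m, angles in rad, forces in N, time in s.
With the tool pointing down it reaches from about 0.375 to 0.9 m from the base axis. Payload 3.1 kg.
Tool frame: the origin (TCP) lies between the finger pads; the fingertips stand 17 mm ahead of it and the grasp point (between the pads) lies 2 mm behind it (robot.nose_length is the distance from the TCP to the fingertips, in m); z points along the fingers, y is the line along which they close (so a half turn about z gives the same grasp; the last joint's range is limited). The gripper opens to 87 mm and grips with 3 to 60 N. Pads are 19 mm wide; open, the fingers measure 117 mm over their backs; the gripper's body (75 mm by 190 mm) begins 51 mm behind the grasp point.
Start: joints at [1.155, 0.527, 1.433, -0, 1.181, -0.178], TCP at [0.147, 0.608, 0.24] pointing down, gripper open.
Joint ranges: [-3.08, 3.08], [-0.75, 2.2], [0.22, 2.44], [-1.43, 4.57], [0, 2.65], [-2.85, 2.85]. Speed limits (rad/s): [2.79, 2.79, 3.14, 3.14, 3.14, 3.14].

INTERFACE

Orientations are given as a unit quaternion [x, y, z, w].
In Python, from rig import robot, cams gives the robot as it stands.
- The arm moves only by the shell command python3 -m pendant 'ROWS' [FORCE]. ROWS is JSON, a list of rows, each an object with "jaw": the opening, from 0 (shut) to 1 (fully open); "linear": the shift along the tool's x, y, z in cm, a list of three; "twist": the turn about the tool's z in degrees. A call has 1 to 12 rows; each row shifts and turns the commanded pose from where the row before left it, along the tool's axes as they then stand; what a row does not reach is not made up. A row lasts 1/12 s, in which the tool goes at most 41.7 mm and 7.16 degrees, less where a joint would pass 70% of its speed; a pose out of reach is approached as far as the arm can. A call is refused whole if a number of a shift passes 4.17 or a number of a turn 7.16, either way. A call with a gripper value outside its range is refused whole. The fingers move at their own pace and stop on an object; FORCE is the grip in N (left out, the last holds). Time passes only in rows, so rows that do not move let the fingers close. It gives the time, the measured TCP pose, the force, the opening and the grip force at its end, in the units of the state.
- robot.get_obs(): the state, without advancing time (a new reading comes with each control period).
- cams.camera(name): name is "scene" or "top" or "wrist"; returns a dict with "color" (400x640x3 uint8, blue, green, red), "depth" (400x640 float32, m along the optical axis (not along the pixel's ray), 0 where there is no reading), "fov_y" (degrees; the focal length in pixels is half the picture's height over the tangent of half this angle, whatever the lens; pixels are square), "cx", "cy" (the principal point, pixels), "k1" (the pictures are not rectified: a ray, as slopes to the right and down, at radius r is drawn at 1 + k1 r^2 times it, then the intrinsics apply), "view" (4x4, takes a point from world to camera coordinates). Camera axes: x right, y down, z forward; pixel columns grow to the right and rows downward; lengths in m; the calibration is good to about 2 mm. A picture is of the moment at which its call begins.
- robot.hand_in(): hands the job in; it is judged then, once.
The state is a dict: "time": time; "q": joint angles; "joint_velocities": joint speeds; "joint_torque": joint torques, N m; "position": TCP position; "tool_rot": TCP orientation; "ft_force": force on the tool from outside, world axes, zero at the start; "moment": the same for the moment, N m; "grip_width": finger opening in m; "grip_force": force on a finger pad.
Only numpy, scipy, OpenCV 4.12 (cv2) and the standard library are available. Lean on these libraries where they do the work, as an engineer would, in place of code of your own. Each camera call takes 0.05 s, during which the arm holds its last target. There are 200 camera calls.

## Working session

There is one attempt and no reset: what is moved stays moved. The work goes in short steps, Python scripts to look and compute and a shell command to move; the robot and the scene stay as the last step left them, time stands still between calls to the robot, and variables do not carry over. Pictures are saved under pics/ and viewed, at most 10 in all, crops included, and the job is handed in when it is done.

```bash
ls; mkdir -p pics; cat > h.py <<'E'
import numpy as np, cv2
from rig import robot, cams
def shot(n,save=None):
    c=cams.camera(n)
    if save: cv2.imwrite('pics/'+save,c['color'])
    return c
def K(c):
    h,w=c['color'].shape[:2]; f=h/2/np.tan(np.radians(c['fov_y'])/2); return f
def slopes(c,uv):
    f=K(c); d=(np.atleast_2d(uv).astype(float)-[c['cx'],c['cy']])/f; s=d.copy()
    for _ in range(20): s=d/(1+c['k1']*(s**2).sum(1,keepdims=True))
    return s
def pts(c,uv,z):  # depth along axis -> world
    s=slopes(c,uv); p=np.c_[s,np.ones(len(s))]*np.reshape(z,(-1,1)); V=np.array(c['view'])
    return (p-V[:3,3])@V[:3,:3]
def plane(c,uv,h):
    V=np.array(c['view']); s=slopes(c,uv); d=np.c_[s,np.ones(len(s))]@V[:3,:3]; o=-V[:3,:3].T@V[:3,3]
    return o+d*((h-o[2])/d[:,2:3])
def cloud(c,mask):
    v,u=np.nonzero(mask&(c['depth']>0)); return pts(c,np.c_[u,v],c['depth'][v,u])
E
python3 - <<'E'
from h import *
a=shot('scene'); b=shot('top')
cv2.imwrite('pics/a.png',np.vstack([a['color'],b['color']])[:, :][::1]) 
im=cv2.resize(np.vstack([a['color'],b['color']]),(480,600)); cv2.imwrite('pics/a.png',im)
cv2.imwrite('pics/b.png',b['color'])
o=robot.get_obs(); print(o['position'],o['tool_rot'],o['time'],o['grip_width'],robot.nose_length)
for c in(a,b): print(c['fov_y'],c['cx'],c['cy'],c['k1'],np.round(c['view'],3).tolist(), (c['depth']>0).mean())
E
```

```text
pics
[0.146321   0.6069765  0.23864708] [ 1.18115357e-01  9.92999376e-01 -9.51366337e-04 -3.10075880e-04] 0.1 0.0871183962279677 0.017
43.3656487875308 313.3368370831249 206.96519593800485 -0.09131744036379169 [[0.669, 0.743, 0.002, -0.328], [0.549, -0.493, -0.675, -0.231], [-0.501, 0.453, -0.738, 1.381], [0.0, 0.0, 0.0, 1.0]] 0.9959765625
43.26926155328029 320.53339181325845 199.59357139334543 -0.15519657684633015 [[-0.005, -1.0, 0.003, -0.009], [-0.998, 0.005, -0.064, 0.519], [0.064, -0.003, -0.998, 1.045], [0.0, 0.0, 0.0, 1.0]] 0.996328125
```

View pics/a.png

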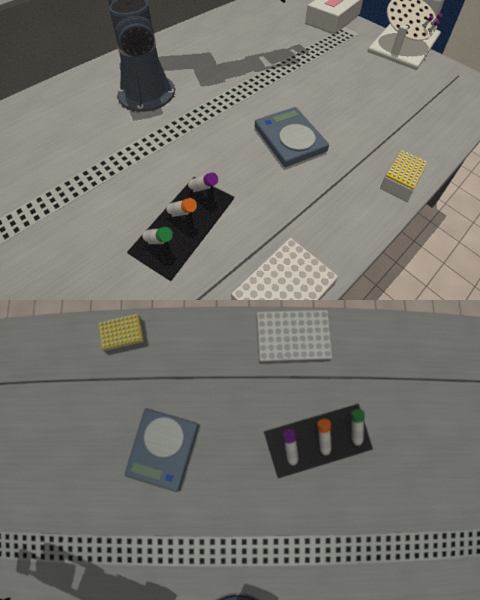

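View pics/b.png

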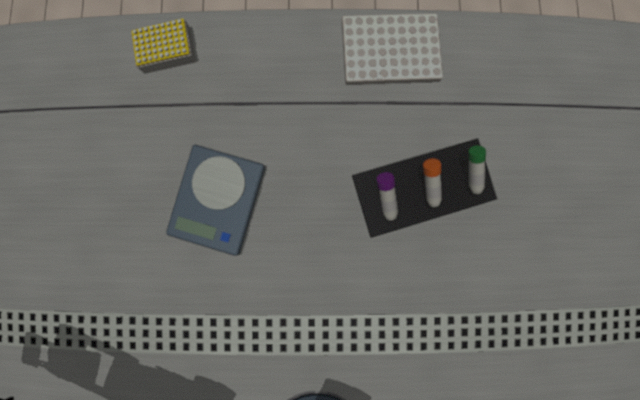

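The top picture shows the purple tube (cap at 386,181, foot at 391,217), the orange and green tubes to its right, and the pan centred at about (218,183). Next I'll measure the tube, the pan and the balance.

```bash
cat > m.py <<'E'
from h import *
from scipy.optimize import least_squares
a=shot('scene'); b=shot('top')
B=[];C=[]
for c in(a,b):
    hsv=cv2.cvtColor(c['color'],cv2.COLOR_BGR2HSV); H,S,V=cv2.split(hsv)
    P=cloud(c,np.ones(H.shape,bool)); ok=c['depth']>0
    W=np.zeros(H.shape+(3,)); W[ok]=P
    pur=(H>130)&(H<165)&(S>90)&(V>40)&(W[...,0]>.35)&(W[...,0]<.75)&(abs(W[...,1])<.4)&(W[...,2]>.08)
    cap=W[pur]; m=np.median(cap,0); print('cap',len(cap),m.round(4))
    d=np.linalg.norm(W[...,:2]-m[:2],axis=-1)
    body=(d<.09)&(V>100)&(S<60)&(W[...,2]>.045)&(W[...,2]<.13)
    k=cv2.erode(body.astype('uint8'),np.ones((3,3)))>0
    k2=cv2.erode(pur.astype('uint8'),np.ones((3,3)))>0
    B.append(W[k]);C.append(W[k2]); print(len(W[k]),len(W[k2]),W[k].min(0).round(3),W[k].max(0).round(3))
def res(p,B,C):
    u=np.array([np.cos(p[2]),np.sin(p[2]),1])/2**.5; f=np.array([p[0],p[1],.045])
    r=lambda P,R:np.linalg.norm(np.cross(P-f,u),axis=1)-R
    return np.r_[r(B,.015),r(C,.017)]*1000
m=np.median(np.vstack(C),0)
for s in ([0],[1],[0,1]):
    Bs=np.vstack([B[i] for i in s]);Cs=np.vstack([C[i] for i in s])
    r=least_squares(res,[m[0]-.06,m[1],0],args=(Bs,Cs),loss='soft_l1'); p=r.x
    print('foot',p.round(4),'grip65',(p[:2]+.065*.7071*np.array([np.cos(p[2]),np.sin(p[2])])).round(4),'med|r|mm',np.median(abs(r.fun)))
# pan & balance in top
hsv=cv2.cvtColor(b['color'],cv2.COLOR_BGR2HSV);H,S,V=cv2.split(hsv)
for c,z in((b,.05),(a,.05)):
    hsv=cv2.cvtColor(c['color'],cv2.COLOR_BGR2HSV);H,S,V=cv2.split(hsv)
    W=np.zeros(H.shape+(3,)); W[c['depth']>0]=cloud(c,np.ones(H.shape,bool))
    near=(abs(W[...,0]-.52)<.2)&(abs(W[...,1]-.22)<.2)
    blue=near&(H>95)&(H<125)&(S>60)&(W[...,2]>.015)
    mb=cv2.morphologyEx((near&(W[...,2]>.03)).astype('uint8'),cv2.MORPH_OPEN,np.ones((3,3)))
    w=W[mb>0]; print('bal',len(w),cv2.minAreaRect((w[:,:2]*1000).astype('float32')), cv2.boxPoints(cv2.minAreaRect((w[:,:2]*1000).astype('float32'))).round().tolist(), np.percentile(w[:,2],[5,50,95]).round(4))
    pan=(near&(S<45)&(V>110)&(W[...,2]>.03)).astype('uint8')
    cs=cv2.findContours(pan,0,1)[0]; k=max(cs,key=cv2.contourArea)[:,0]
    q=plane(c,k,z); print('pan',cv2.fitEllipse((q[:,:2]*1000).astype('float32')),'z',np.median(W[pan>0][:,2]))
E
python3 m.py
```

```text
cap 271 [ 0.5527 -0.1404  0.119 ]
174 193 [ 0.485 -0.168  0.057] [ 0.537 -0.145  0.11 ]
cap 278 [ 0.5471 -0.1354  0.1204]
221 199 [ 0.478 -0.159  0.052] [ 0.529 -0.134  0.113]
foot [ 0.4708 -0.19    0.4847] grip65 [ 0.5114 -0.1686] med|r|mm 3.456718698001394
foot [ 0.4844 -0.1543  0.2549] grip65 [ 0.5289 -0.1428] med|r|mm 1.282860547040094
foot [ 0.462  -0.1811  0.4203] grip65 [ 0.5039 -0.1624] med|r|mm 4.77149909513667
bal 7186 ((519.7022705078125, 210.1575164794922), (160.78721618652344, 201.39356994628906), 73.59771728515625) [[400.0, 161.0], [594.0, 105.0], [639.0, 259.0], [446.0, 316.0]] [0.0361 0.0405 0.0513]
pan ((553.3309936523438, 200.0642547607422), (106.9848861694336, 107.32343292236328), 143.5471649169922) z 0.04939723281183637
bal 4010 ((521.1439208984375, 208.44378662109375), (161.4674835205078, 201.79299926757812), 73.49787902832031) [[401.0, 160.0], [595.0, 102.0], [641.0, 257.0], [447.0, 315.0]] [0.0356 0.0406 0.0509]
pan ((553.4198608398438, 200.58961486816406), (109.72317504882812, 110.03023529052734), 93.92110443115234) z 0.04902202358711759
```

```bash
cat >> h.py <<'E'
def go(t,yaw=None):
    from scipy.spatial.transform import Rotation as R
    o=robot.get_obs(); r=R.from_quat(o['tool_rot']).as_matrix(); p=np.array(o['position'])
    ya=np.degrees(np.arctan2(r[1,1],r[0,1])); ap=(np.array(t)-p)@r*100
    print('t',o['time'],'tcp',p.round(4),'yawY',ya.round(2),'tilt',(r[2]).round(3),'delta cm tool',ap.round(2),'w',round(o['grip_width'],4),'gf',o['grip_force'],'ft',np.round(o['ft_force'],2),'q',np.round(o['q'],2))
E
python3 -m pendant '[{"jaw":1,"linear":[0,0,0],"twist":-7.1},{"jaw":1,"linear":[0,0,0],"twist":-7.1},{"jaw":1,"linear":[0,0,0],"twist":-7.1},{"jaw":1,"linear":[0,0,0],"twist":-7.1},{"jaw":1,"linear":[-0.8,-3.74,0],"twist":0},{"jaw":1,"linear":[-0.8,-3.74,0],"twist":0},{"jaw":1,"linear":[-0.8,-3.74,0],"twist":0},{"jaw":1,"linear":[-0.8,-3.74,0],"twist":0},{"jaw":1,"linear":[-0.8,-3.74,0],"twist":0},{"jaw":1,"linear":[-0.8,-3.74,0],"twist":0},{"jaw":1,"linear":[-0.8,-3.74,0],"twist":0},{"jaw":1,"linear":[-0.8,-3.74,0],"twist":0}]'
python3 -m pendant '[{"jaw":1,"linear":[-0.8,-3.74,0],"twist":0},{"jaw":1,"linear":[-0.8,-3.74,0],"twist":0},{"jaw":1,"linear":[-0.8,-3.74,0],"twist":0},{"jaw":1,"linear":[-0.8,-3.74,0],"twist":0},{"jaw":1,"linear":[-0.8,-3.74,0],"twist":0},{"jaw":1,"linear":[-0.8,-3.74,0],"twist":0},{"jaw":1,"linear":[-0.8,-3.74,0],"twist":0},{"jaw":1,"linear":[-0.8,-3.74,0],"twist":0},{"jaw":1,"linear":[-0.8,-3.74,0],"twist":0},{"jaw":1,"linear":[-0.8,-3.74,0],"twist":0},{"jaw":1,"linear":[-0.8,-3.74,0],"twist":0},{"jaw":1,"linear":[-0.8,-3.74,0],"twist":0}]'
python3 -m pendant '[{"jaw":1,"linear":[-0.6,-2.4,0],"twist":0},{"jaw":1,"linear":[0,0,0],"twist":0}]'
python3 -c "
from h import *
go([.529,-.143,.2386]); c=shot('wrist','w1.png'); print(np.round(c['view'],3))"
```

```text
time: 1.2
position: [0.2854, 0.3331, 0.2396]
tool_rot: [-0.129, 0.992, 0.0, 0.0]
ft_force: [0.9, 0.8, 0.7]
grip_width: 0.0874
grip_force: 0.0
time: 2.2
position: [0.4932, -0.0765, 0.2395]
tool_rot: [-0.129, 0.992, 0.0, 0.0]
ft_force: [0.5, -0.2, -0.0]
grip_width: 0.087
grip_force: 0.0
time: 2.37
position: [0.5082, -0.1015, 0.2398]
tool_rot: [-0.127, 0.992, -0.002, 0.002]
ft_force: [1.1, -0.1, -0.7]
grip_width: 0.087
grip_force: 0.0
t 2.3667 tcp [ 0.5082 -0.1015  0.2398] yawY 104.58 tilt [-0.004 -0.005 -1.   ] delta cm tool [-0.97 -4.54  0.14] w 0.087 gf 0.0 ft [ 1.13 -0.12 -0.66] q [-0.41  0.38  1.7  -0.    1.05 -2.24]
[[-0.252  0.968 -0.005  0.228]
 [ 0.932  0.244  0.269 -0.482]
 [ 0.262  0.063 -0.963  0.263]
 [ 0.     0.     0.     1.   ]]
```

View pics/w1.png

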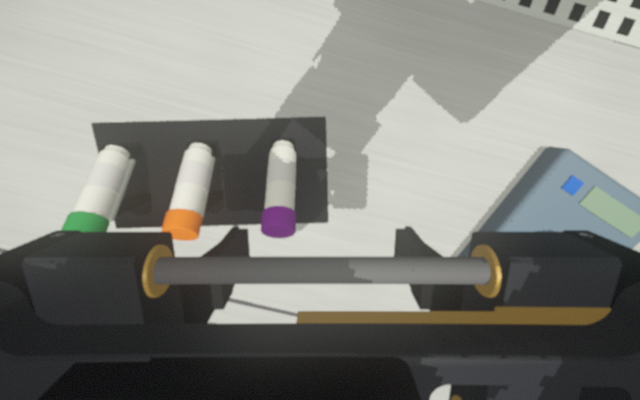

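The wrist picture shows the purple tube (cap at 279,221, foot at 284,145) almost vertical in the image and square to the rack, so the yaw is right. I'll refine the lateral position from this view.

```bash
cat > m2.py <<'E'
from h import *
from scipy.optimize import least_squares
c=shot('wrist')
H,S,V=cv2.split(cv2.cvtColor(c['color'],cv2.COLOR_BGR2HSV))
W=np.zeros(H.shape+(3,)); W[c['depth']>0]=cloud(c,np.ones(H.shape,bool))
er=lambda k:cv2.erode(k.astype('uint8'),np.ones((5,5)))>0
near=(np.linalg.norm(W[...,:2]-[.525,-.145],axis=-1)<.08)&(W[...,2]>.05)&(W[...,2]<.14)
pur=W[er(near&(H>130)&(H<165)&(S>90))]; bod=W[er(near&(S<60)&(V>110))]
def res(p):
    u=np.array([np.cos(p[2]),np.sin(p[2]),1])/2**.5; f=np.array([p[0],p[1],.045])
    r=lambda P,R:np.linalg.norm(np.cross(P-f,u),axis=1)-R
    return np.r_[r(bod,.015),r(pur,.017)]*1000
r=least_squares(res,[.48,-.155,.26],loss='soft_l1');p=r.x
print(len(pur),len(bod),p.round(4),'grip65',(p[:2]+.065*.7071*np.array([np.cos(p[2]),np.sin(p[2])])).round(4),np.median(abs(r.fun)),bod.min(0),bod.max(0),pur.max(0))
g=p[:2]+.065*.7071*np.array([np.cos(p[2]),np.sin(p[2])])
go([*g,.091])
E
python3 m2.py
```

```text
639 1367 [ 0.483 -0.155  0.277] grip65 [ 0.5272 -0.1424] 0.45810232402382267 [ 0.47667144 -0.22179158  0.05271014] [ 0.55694913 -0.1291169   0.11371879] [ 0.55692547 -0.12276042  0.13174017]
t 2.4667 tcp [ 0.5046 -0.097   0.2391] yawY 104.71 tilt [ 0.001  0.001 -1.   ] delta cm tool [-1.04 -4.98 14.81] w 0.0873 gf 0.0 ft [-1.12  0.14  0.67] q [-0.41  0.38  1.71  0.    1.06 -2.24]
```

```bash
python3 -m pendant '[{"jaw":1,"linear":[-0.5,-2.5,0],"twist":-1.2},{"jaw":1,"linear":[-0.5,-2.5,0],"twist":0},{"jaw":1,"linear":[0,0,2.5],"twist":0},{"jaw":1,"linear":[0,0,3],"twist":0},{"jaw":1,"linear":[0,0,2.5],"twist":0},{"jaw":1,"linear":[0,0,0],"twist":0},{"jaw":1,"linear":[0,0,0],"twist":0}]'
python3 -c "
from h import *
go([.5272,-.1424,.090])"
```

```text
time: 3.05
position: [0.5261, -0.14, 0.1587]
tool_rot: [-0.14, 0.99, 0.001, -0.002]
ft_force: [0.1, 0.7, 0.5]
grip_width: 0.0867
grip_force: 0.0
t 3.05 tcp [ 0.5261 -0.14    0.1587] yawY 106.11 tilt [ 0.003  0.003 -1.   ] delta cm tool [-0.06 -0.28  6.87] w 0.0867 gf 0.0 ft [0.07 0.72 0.5 ] q [-0.47  0.53  1.71  0.    0.9  -2.32]
```

```bash
python3 -m pendant '[{"jaw":1,"linear":[0,-0.25,2.3],"twist":0},{"jaw":1,"linear":[0,0,2.3],"twist":0},{"jaw":1,"linear":[0,0,2.3],"twist":0},{"jaw":1,"linear":[0,0,0],"twist":0},{"jaw":0.3,"linear":[0,0,0],"twist":0},{"jaw":0.3,"linear":[0,0,0],"twist":0},{"jaw":0.2,"linear":[0,0,0],"twist":0},{"jaw":0.2,"linear":[0,0,0],"twist":0},{"jaw":0.2,"linear":[0,0,0],"twist":0},{"jaw":0.2,"linear":[0,0,0],"twist":0},{"jaw":0.2,"linear":[0,0,0],"twist":0},{"jaw":0.2,"linear":[0,0,0],"twist":0}]' 6
python3 -c "
from h import *
go([.5272,-.1424,.090])"
```

```text
time: 4.05
position: [0.5284, -0.1442, 0.0907]
tool_rot: [-0.139, 0.99, -0.0, 0.0]
ft_force: [0.0, 0.3, 0.4]
grip_width: 0.0417
grip_force: 0.0
t 4.05 tcp [ 0.5284 -0.1442  0.0907] yawY 106.03 tilt [-0. -0. -1.] delta cm tool [0.06 0.21 0.07] w 0.0417 gf 0.0 ft [0.02 0.32 0.44] q [-0.47  0.65  1.75 -0.    0.75 -2.32]
```

```bash
python3 -m pendant '[{"jaw":0,"linear":[0,0,0],"twist":0},{"jaw":0,"linear":[0,0,0],"twist":0},{"jaw":0,"linear":[0,0,0],"twist":0},{"jaw":0,"linear":[0,0,0],"twist":0},{"jaw":0,"linear":[0,0,0],"twist":0},{"jaw":0,"linear":[0,0,-0.5],"twist":0},{"jaw":0,"linear":[0,0,-1],"twist":0},{"jaw":0,"linear":[0,0,-2],"twist":0},{"jaw":0,"linear":[0,0,-2],"twist":0},{"jaw":0,"linear":[0,0,-2],"twist":0},{"jaw":0,"linear":[0,0,-2],"twist":0},{"jaw":0,"linear":[0,0,-1],"twist":0}]' 6
python3 -c "
from h import *
a=shot('scene'); w=shot('wrist')
go([.5272,-.1424,.090]); cv2.imwrite('pics/c.png',np.vstack([a['color'][200:350,150:420].repeat(2,0).repeat(2,1),w['color'][100:400:1,50:590]]))"
```

```text
time: 5.05
position: [0.5299, -0.1455, 0.1987]
tool_rot: [-0.14, 0.99, -0.002, 0.002]
ft_force: [0.8, -0.6, 0.6]
grip_width: 0.0302
grip_force: 5.8
t 5.15 tcp [ 0.5299 -0.1454  0.198 ] yawY 106.03 tilt [-0.004 -0.005 -1.   ] delta cm tool [ 0.23  0.41 10.8 ] w 0.0298 gf 5.811692148363363 ft [ 0.06 -0.13 -0.26] q [-0.47  0.48  1.67 -0.    0.99 -2.32]
```

View pics/c.png

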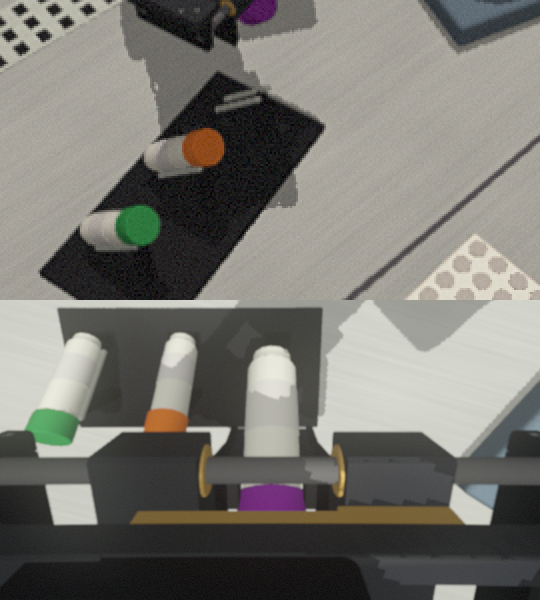

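The tube is held firmly and still lies at about 45° (in the wrist picture its foot is at about 270,350 and its cap at 272,497). The orange and green tubes are undisturbed. The tool cannot tilt, so I'll turn the tube upright by pivoting it in the pads, pushing its foot against the balance's far wall. First I carry it there.

```bash
python3 -m pendant '[{"jaw":0,"linear":[0,0,0],"twist":6.5},{"jaw":0,"linear":[0,0,0],"twist":6.5},{"jaw":0,"linear":[0,0,0],"twist":6.5},{"jaw":0,"linear":[0,0,0],"twist":6.5},{"jaw":0,"linear":[0,0,0],"twist":6.5},{"jaw":0,"linear":[0,0,0],"twist":0}]'
python3 -m pendant '[{"jaw":0,"linear":[-0.4,1.8,0],"twist":0},{"jaw":0,"linear":[-0.6,3,0],"twist":0},{"jaw":0,"linear":[-0.6,3,0],"twist":0},{"jaw":0,"linear":[-0.6,3,0],"twist":0},{"jaw":0,"linear":[-0.6,3,0],"twist":0},{"jaw":0,"linear":[-0.6,3,0],"twist":0},{"jaw":0,"linear":[-0.6,3,0],"twist":0},{"jaw":0,"linear":[-0.6,3,0],"twist":0},{"jaw":0,"linear":[-0.6,3,0],"twist":0},{"jaw":0,"linear":[-0.6,3,0],"twist":0},{"jaw":0,"linear":[-0.6,3,0],"twist":0},{"jaw":0,"linear":[-0.4,1.8,0],"twist":0}]'
python3 -m pendant '[{"jaw":0,"linear":[0,0,0],"twist":0},{"jaw":0,"linear":[0,0,0],"twist":0}]'
python3 -c "
from h import *
go([.6894,.1602,.073])"
```

```text
time: 5.65
position: [0.5276, -0.1441, 0.1943]
tool_rot: [0.144, 0.99, 0.0, -0.001]
ft_force: [-0.1, 0.4, -0.1]
grip_width: 0.03
grip_force: 5.8
time: 6.65
position: [0.6894, 0.1617, 0.1941]
tool_rot: [0.141, 0.99, 0.0, -0.0]
ft_force: [0.7, 0.3, -0.5]
grip_width: 0.03
grip_force: 5.8
time: 6.82
position: [0.6883, 0.1594, 0.194]
tool_rot: [0.141, 0.99, -0.001, -0.001]
ft_force: [-0.4, -0.3, 0.1]
grip_width: 0.0297
grip_force: 5.8
t 6.8167 tcp [0.6883 0.1594 0.194 ] yawY 73.77 tilt [ 0.002 -0.001 -1.   ] delta cm tool [-0.11  0.12 12.1 ] w 0.0297 gf 5.8111776631358225 ft [-0.41 -0.27  0.12] q [ 0.07  0.69  1.25 -0.    1.21 -1.22]
```

```bash
python3 -m pendant '[{"jaw":0,"linear":[0,0,1.5],"twist":0},{"jaw":0,"linear":[0,0,2],"twist":0},{"jaw":0,"linear":[0,0,2],"twist":0},{"jaw":0,"linear":[0,0,2],"twist":0},{"jaw":0,"linear":[0,0,2],"twist":0},{"jaw":0,"linear":[0,0,1.5],"twist":0},{"jaw":0,"linear":[0,0,1],"twist":0},{"jaw":0,"linear":[0,0,0],"twist":0},{"jaw":0,"linear":[0,0,0],"twist":0}]'
python3 -c "
from h import *
go([.6894,.1602,.073])
a=shot('scene'); w=shot('wrist')
cv2.imwrite('pics/d.png',np.vstack([a['color'][130:280,310:580].repeat(2,0).repeat(2,1),w['color'][100:400,50:590]]))"
```

```text
time: 7.57
position: [0.6883, 0.1577, 0.0751]
tool_rot: [0.143, 0.99, -0.0, -0.001]
ft_force: [0.5, -0.5, -0.3]
grip_width: 0.0295
grip_force: 5.8
t 7.5667 tcp [0.6883 0.1577 0.0751] yawY 73.51 tilt [ 0.001 -0.001 -1.   ] delta cm tool [-0.04  0.27  0.21] w 0.0295 gf 5.8113927339582006 ft [ 0.46 -0.53 -0.26] q [ 0.07  0.83  1.32 -0.    0.99 -1.22]
```

View pics/d.png

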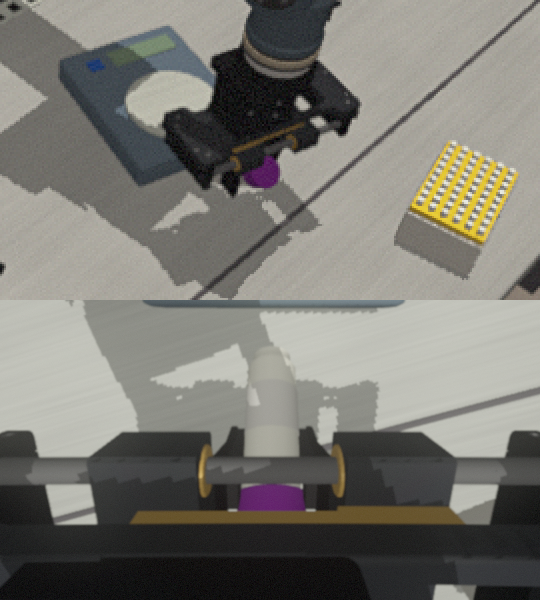

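The tube is still at about 45° with its foot (crop 270,350) facing the balance edge (crop row 303). I'll measure the gap and the tilt from wrist depth.

```bash
cat > t.py <<'E'
from h import *
n=np.array([.959,-.2826,0]); l=np.array([.2826,.959,0]); pan=np.array([.5534,.2003,.05])
c=shot('wrist'); o=robot.get_obs(); g=np.array(o['position'])+[0,0,.002]
H,S,V=cv2.split(cv2.cvtColor(c['color'],cv2.COLOR_BGR2HSV)); ok=c['depth']>0
W=np.zeros(H.shape+(3,)); W[ok]=cloud(c,np.ones(H.shape,bool))
D=W-g; s=D@n; t=D@l; z=W[...,2]
bal=ok&(abs(t)<.04)&(z>.033)&(z<.046)&(s<-.02)&(S>50)
if bal.any(): print('wall at s',np.percentile(s[bal],[97,100]).round(4), 'z',np.median(z[bal]).round(4))
b=ok&(abs(t)<.02)&(s>-.075)&(s<.02)&(V>90)&(S<50)&(z>.015)&(z<g[2]+.01)&(D[...,2]>-.09)
tc=np.median(t[b]); r=b&(abs(t-tc)<.004)
p=np.c_[s[r],z[r]]; 
vx,vy,x0,y0=cv2.fitLine(p.astype('float32'),cv2.DIST_HUBER,0,.001,.001).ravel()
print('n',len(p),'tilt from vertical deg',np.degrees(np.arctan2(vx*np.sign(vy),abs(vy))).round(1),'lateral',tc.round(4),'s',p[:,0].min().round(4),p[:,0].max().round(4),'z',p[:,1].min().round(4),p[:,1].max().round(4))
# perp offset of ridge line from grasp point in (s,z)
print('ridge dist from grasp mm',((vx*(g[2]-y0)-vy*(0-x0))*1000).round(1), 'pan rel s,t', ((pan-g)@n).round(4),((pan-g)@l).round(4))
go([.6894,.1602,.073])
E
python3 t.py
```

```text
n 1494 tilt from vertical deg 44.6 lateral -0.0005 s -0.0551 -0.008 z 0.0386 0.089
ridge dist from grasp mm -14.1 pan rel s,t -0.1426 0.0015
t 7.7167 tcp [0.6898 0.1585 0.0771] yawY 73.53 tilt [-0.003  0.001 -1.   ] delta cm tool [0.08 0.15 0.41] w 0.0297 gf 5.8113715607032645 ft [-0.03  0.52 -0.31] q [ 0.07  0.82  1.32 -0.    0.99 -1.21]
```

```bash
python3 -m pendant '[{"jaw":0,"linear":[0,0.15,0.5],"twist":0},{"jaw":0,"linear":[0.7,0,0],"twist":0},{"jaw":0,"linear":[0.7,0,0],"twist":0},{"jaw":0,"linear":[0.4,0,0],"twist":0},{"jaw":0,"linear":[0.4,0,0],"twist":0},{"jaw":0,"linear":[0.4,0,0],"twist":0},{"jaw":0,"linear":[0.4,0,0],"twist":0},{"jaw":0,"linear":[0.4,0,0],"twist":0},{"jaw":0,"linear":[0,0,0],"twist":0}]' 5
python3 t.py
```

```text
time: 8.47
position: [0.6589, 0.1699, 0.0723]
tool_rot: [0.143, 0.99, 0.001, 0.003]
ft_force: [4.7, -0.3, 1.3]
grip_width: 0.0297
grip_force: 5.2
n 2026 tilt from vertical deg 50.6 lateral -0.0003 s -0.0748 -0.0064 z 0.0297 0.084
ridge dist from grasp mm -8.8 pan rel s,t -0.1096 -0.0007
t 8.5167 tcp [0.6587 0.17   0.072 ] yawY 73.52 tilt [-0.005  0.002 -1.   ] delta cm tool [-3.22 -0.07 -0.08] w 0.0298 gf 5.237211726039277 ft [ 3.43 -0.79  0.82] q [ 0.09  0.8   1.41 -0.    0.93 -1.19]
```

```bash
sed -i 's/^b=ok.*/ws=(pan-g)@n+.0668; print("wall s",ws.round(4))\nb=ok\&(abs(t)<.02)\&(s>max(-.075,ws-.001))\&(s<.02)\&(V>90)\&(S<50)\&(z>.015)\&(z<g[2]+.01)/' t.py
python3 t.py; python3 -c "
from h import *
a=shot('scene'); w=shot('wrist')
cv2.imwrite('pics/e.png',np.vstack([a['color'][130:280,310:580].repeat(2,0).repeat(2,1),w['color'][100:400,50:590]]))"
```

```text
wall s -0.0428
n 1282 tilt from vertical deg 37.3 lateral 0.0002 s -0.0438 -0.0059 z 0.0307 0.0838
ridge dist from grasp mm -12.4 pan rel s,t -0.1096 -0.0006
t 8.5667 tcp [0.6587 0.1699 0.0718] yawY 73.51 tilt [-0.005  0.002 -1.   ] delta cm tool [-3.22 -0.06 -0.11] w 0.0297 gf 5.226072695361381 ft [ 4.38 -1.44  1.41] q [ 0.09  0.8   1.41  0.    0.93 -1.19]
```

View pics/e.png

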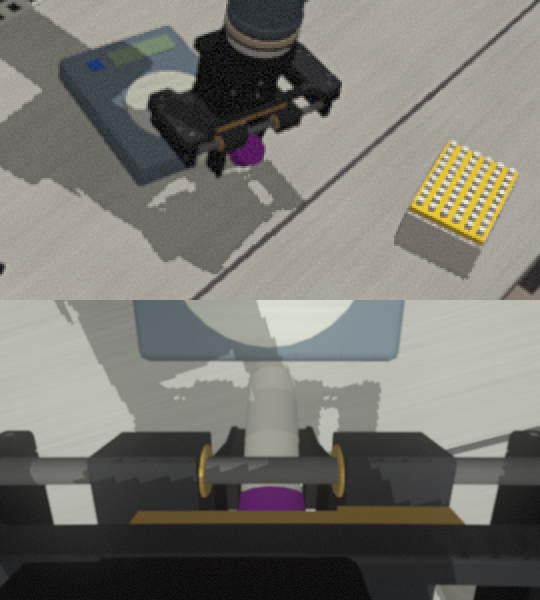

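The foot is against the far wall (crop row ~358) and the tube is turning up as planned, now at about 37° or less. I'll keep pushing.

```bash
python3 -m pendant '[{"jaw":0,"linear":[0.3,0,0],"twist":0},{"jaw":0,"linear":[0.3,0,0],"twist":0},{"jaw":0,"linear":[0.3,0,0],"twist":0},{"jaw":0,"linear":[0.3,0,0],"twist":0},{"jaw":0,"linear":[0.3,0,0],"twist":0},{"jaw":0,"linear":[0,0,0],"twist":0}]' 5
python3 t.py
```

```text
time: 9.17
position: [0.6405, 0.1743, 0.07]
tool_rot: [0.143, 0.99, -0.0, -0.001]
ft_force: [1.9, -1.2, 0.0]
grip_width: 0.0295
grip_force: 5.3
wall s -0.0242
n 897 tilt from vertical deg 22.2 lateral -0.0002 s -0.0252 -0.0037 z 0.0282 0.0811
ridge dist from grasp mm -7.6 pan rel s,t -0.091 0.0003
t 9.2167 tcp [0.6406 0.1743 0.0699] yawY 73.55 tilt [ 0.003 -0.001 -1.   ] delta cm tool [-5.08  0.03 -0.32] w 0.0296 gf 5.210169500005577 ft [ 1.84 -0.06  0.1 ] q [ 0.1   0.79  1.45  0.    0.91 -1.19]
```

```bash
cat >> t.py <<'E'
for a in np.arange(.02,.1,.006):
    k=ok&(abs(t-tc)<.004)&(s>ws-.003)&(s<.03)&(z>a)&(z<a+.006)&(V>60)
    if k.sum()>5: print(a.round(3),k.sum(),np.percentile(s[k],[5,50,95]).round(4),int(np.median(V[k])),int(np.median(S[k])))
E
python3 t.py; python3 -c "
from h import *
a=shot('scene'); w=shot('wrist')
cv2.imwrite('pics/f.png',np.vstack([a['color'][130:280,310:580].repeat(2,0).repeat(2,1),w['color'][100:400,50:590]]))"
```

```text
wall s -0.0243
n 903 tilt from vertical deg 22.3 lateral -0.0003 s -0.0252 -0.0039 z 0.0285 0.0813
ridge dist from grasp mm -7.5 pan rel s,t -0.0911 0.0003
t 9.2667 tcp [0.6407 0.1743 0.0698] yawY 73.54 tilt [ 0.003 -0.001 -1.   ] delta cm tool [-5.07  0.03 -0.33] w 0.0298 gf 5.1636900147696 ft [2.06 0.47 0.82] q [ 0.1   0.79  1.45  0.    0.91 -1.19]
0.026 33 [-0.0253 -0.0248 -0.0242] 149 18
0.032 98 [-0.0271 -0.023  -0.0214] 149 19
0.038 71 [-0.0216 -0.0206 -0.0193] 148 17
0.044 90 [-0.02   -0.0185 -0.0171] 141 13
0.05 98 [-0.0174 -0.016  -0.0146] 140 13
0.056 107 [-0.0149 -0.0136 -0.0124] 140 13
0.062 130 [-0.0124 -0.0113 -0.0096] 140 14
0.068 139 [-0.0099 -0.0083 -0.0068] 148 19
0.074 141 [-0.0074 -0.0059 -0.0044] 147 19
0.08 10 [-0.0054 -0.0048 -0.0046] 116 20
0.092 26 [0.0004 0.001  0.0017] 84 109
0.098 230 [0.0005 0.0019 0.0034] 93 161
```

View pics/f.png

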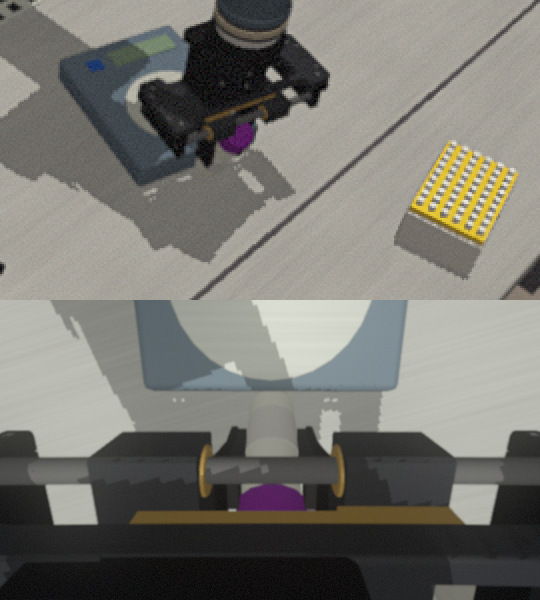

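Clean data: the tube is at 22° and has slid about 8 mm across the pads, with its foot near the table. I'll push on in small steps. Once it is nearly upright I'll stand it on the table and regrip it centred.

```bash
python3 -m pendant '[{"jaw":0,"linear":[0.25,0,0],"twist":0},{"jaw":0,"linear":[0.25,0,0],"twist":0},{"jaw":0,"linear":[0.1,0,0],"twist":0},{"jaw":0,"linear":[0,0,0],"twist":0}]' 5
python3 t.py
```

```text
time: 9.7
position: [0.6364, 0.1758, 0.0708]
tool_rot: [0.143, 0.99, -0.0, 0.0]
ft_force: [2.8, -1.5, 1.7]
grip_width: 0.0297
grip_force: 5.3
wall s -0.0197
n 806 tilt from vertical deg 19.1 lateral -0.0003 s -0.0207 -0.0035 z 0.0289 0.0806
ridge dist from grasp mm -6.1 pan rel s,t -0.0865 0.0
t 9.75 tcp [0.6364 0.1758 0.0707] yawY 73.54 tilt [-0.  0. -1.] delta cm tool [-5.52  0.   -0.23] w 0.0294 gf 5.2378909584876965 ft [ 3.9  -1.58  1.57] q [ 0.1   0.78  1.46 -0.    0.9  -1.18]
0.026 23 [-0.0211 -0.0207 -0.0201] 142 18
0.032 82 [-0.0204 -0.0192 -0.0178] 147 19
0.038 67 [-0.0182 -0.0174 -0.0161] 143 16
0.044 84 [-0.0167 -0.0154 -0.0143] 138 13
0.05 86 [-0.0146 -0.0135 -0.0123] 138 13
0.056 98 [-0.0125 -0.0114 -0.0103] 138 13
0.062 118 [-0.0107 -0.0093 -0.0079] 138 13
0.068 135 [-0.0084 -0.0069 -0.0055] 145 19
0.074 122 [-0.006  -0.0047 -0.0038] 144 19
0.092 7 [0.0007 0.0008 0.0009] 81 113
0.098 203 [0.0004 0.0015 0.0029] 91 159
```

```bash
python3 -m pendant '[{"jaw":0,"linear":[-0.2,0,0],"twist":0},{"jaw":0,"linear":[0,0,-0.4],"twist":0},{"jaw":0,"linear":[0,0,-0.4],"twist":0},{"jaw":0,"linear":[0,0,0],"twist":0},{"jaw":0,"linear":[0,0,0],"twist":0}]' 5
python3 t.py |head -6
python3 -m pendant '[{"jaw":0,"linear":[0.2,0,0],"twist":0},{"jaw":0,"linear":[0.2,0,0],"twist":0},{"jaw":0,"linear":[0.2,0,0],"twist":0},{"jaw":0,"linear":[0,0,0],"twist":0}]' 5
python3 t.py
```

```text
time: 10.17
position: [0.6376, 0.1754, 0.0786]
tool_rot: [0.143, 0.99, -0.0, -0.001]
ft_force: [-0.2, -0.4, -0.7]
grip_width: 0.0297
grip_force: 5.0
wall s -0.021
n 861 tilt from vertical deg 19.1 lateral -0.0003 s -0.022 -0.0035 z 0.0262 0.0884
ridge dist from grasp mm -6.2 pan rel s,t -0.0878 0.0001
t 10.2167 tcp [0.6376 0.1754 0.0784] yawY 73.53 tilt [ 0.002 -0.    -1.   ] delta cm tool [-5.4   0.01  0.53] w 0.0294 gf 5.003405287352507 ft [ 0.32  0.46 -0.62] q [ 0.1   0.77  1.45  0.    0.92 -1.18]
0.026 22 [-0.0219 -0.0214 -0.0211] 131 17
0.032 39 [-0.0224 -0.0219 -0.021 ] 147 19
time: 10.55
position: [0.6336, 0.1768, 0.0793]
tool_rot: [0.143, 0.99, 0.0, 0.001]
ft_force: [3.4, -2.0, 1.3]
grip_width: 0.0299
grip_force: 5.3
wall s -0.0167
n 743 tilt from vertical deg 16.9 lateral -0.0003 s -0.0177 -0.003 z 0.0366 0.0878
ridge dist from grasp mm -5.1 pan rel s,t -0.0835 -0.0001
t 10.6 tcp [0.6336 0.1768 0.0792] yawY 73.54 tilt [-0.002  0.001 -1.   ] delta cm tool [-5.82 -0.01  0.63] w 0.0294 gf 5.250759803566325 ft [ 2.82 -2.16  1.88] q [ 0.1   0.77  1.46 -0.    0.91 -1.18]
0.032 44 [-0.0195 -0.0186 -0.0178] 145 18
0.038 62 [-0.0182 -0.0171 -0.0162] 145 19
0.044 64 [-0.0164 -0.0155 -0.0147] 144 18
0.05 78 [-0.015  -0.0139 -0.013 ] 137 13
0.056 76 [-0.0132 -0.0122 -0.0112] 136 13
0.062 91 [-0.0116 -0.0103 -0.0094] 136 13
0.068 102 [-0.0095 -0.0086 -0.0075] 136 13
0.074 129 [-0.0079 -0.0065 -0.0052] 143 18
0.08 119 [-0.0058 -0.0045 -0.0034] 143 20
0.086 31 [-0.0043 -0.0036 -0.0031] 132 19
```

Pushing further would slide the tube off the pads, since it is already about 10 mm off centre. It is at 17° now. I'll lean it on the near wall of the balance, regrip it centred, and then finish righting it. Carry it over first.

```bash
python3 -m pendant '[{"jaw":0,"linear":[-0.4,0,0],"twist":0},{"jaw":0,"linear":[0,0,-1.5],"twist":0},{"jaw":0,"linear":[0,0,-2.5],"twist":0},{"jaw":0,"linear":[0,0,-2.5],"twist":0},{"jaw":0,"linear":[0,0,-1.5],"twist":0},{"jaw":0,"linear":[1.5,0,0],"twist":0},{"jaw":0,"linear":[3,0,0],"twist":0},{"jaw":0,"linear":[3,0,0],"twist":0},{"jaw":0,"linear":[3,0,0],"twist":0},{"jaw":0,"linear":[3,0,0],"twist":0},{"jaw":0,"linear":[3,0,0],"twist":0},{"jaw":0,"linear":[3,0,0],"twist":0}]' 8
python3 -m pendant '[{"jaw":0,"linear":[3,0,0],"twist":0},{"jaw":0,"linear":[1.5,0,0],"twist":0},{"jaw":0,"linear":[0,0,0],"twist":0},{"jaw":0,"linear":[0,0,0],"twist":0}]'
python3 -c "
from h import *
go([.408,.243,.075])
w=shot('wrist'); a=shot('scene')
cv2.imwrite('pics/g.png',np.vstack([a['color'][40:190,260:530].repeat(2,0).repeat(2,1),w['color'][100:400,50:590]]))
"; sed -i 's/^ws=.*print/ws=-.06; print/' t.py; python3 t.py
```

```text
time: 11.6
position: [0.4464, 0.2313, 0.158]
tool_rot: [0.144, 0.99, -0.0, -0.002]
ft_force: [0.3, -0.1, -0.3]
grip_width: 0.0298
grip_force: 8.0
time: 11.93
position: [0.4062, 0.2442, 0.1586]
tool_rot: [0.143, 0.99, -0.0, -0.0]
ft_force: [0.4, 0.7, 0.0]
grip_width: 0.0301
grip_force: 8.0
t 11.9333 tcp [0.4062 0.2442 0.1586] yawY 73.6 tilt [ 0. -0. -1.] delta cm tool [-0.21 -0.06  8.36] w 0.0301 gf 7.973129390084068 ft [0.43 0.71 0.03] q [ 0.3   0.46  1.89  0.    0.8  -0.98]Traceback (most recent call last):
  File "t.py", line 9, in <module>
    ws=-.06; print("wall s",ws.round(4))
                            ^^^^^^^^
AttributeError: 'float' object has no attribute 'round'
```

View pics/g.png

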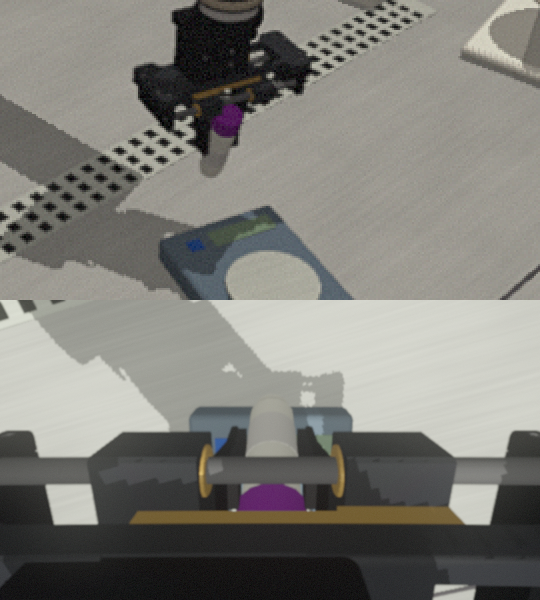

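The picture shows the tube hanging in front of the balance's near (display) wall with its cap tilted toward the balance. In the wrist crop the foot is at 270,400. Next I measure the foot's position.

```bash
sed -i 's/^ws=-.06;/ws=np.float64(-.06);/; s/z>.015)&(z<g/z>g[2]-.08)\&(z<g/; s/arange(.02,.1,.006)/arange(g[2]-.08,g[2]+.04,.006)/' t.py; python3 t.py
```

```text
wall s -0.06
n 843 tilt from vertical deg 16.8 lateral -0.0001 s -0.0193 -0.0026 z 0.1032 0.1675
ridge dist from grasp mm -4.9 pan rel s,t 0.1515 -0.0007
t 12.1333 tcp [0.4083 0.2437 0.1586] yawY 73.47 tilt [-0.001  0.001 -1.   ] delta cm tool [-2.932e+01 -2.000e-02  8.600e+00] w 0.0291 gf 7.973181895613379 ft [ 0.93  0.25 -0.1 ] q [ 0.3   0.46  1.88 -0.    0.8  -0.98]
0.099 13 [-0.019  -0.0189 -0.0184] 161 16
0.105 27 [-0.0188 -0.0183 -0.0178] 159 18
0.111 34 [-0.0192 -0.0187 -0.0181] 164 17
0.117 67 [-0.0183 -0.0173 -0.0165] 165 17
0.123 67 [-0.0167 -0.0156 -0.0148] 164 17
0.129 70 [-0.015  -0.0142 -0.0133] 156 13
0.135 83 [-0.0136 -0.0125 -0.0114] 156 12
0.141 84 [-0.0117 -0.0106 -0.0096] 155 12
0.147 111 [-0.0097 -0.0087 -0.0076] 155 12
0.153 125 [-0.0081 -0.0065 -0.0053] 162 16
0.159 119 [-0.0055 -0.0047 -0.0035] 163 19
0.165 43 [-0.0041 -0.0035 -0.0031] 153 18
0.183 84 [0.0005 0.0011 0.0019] 106 153
0.189 223 [0.0012 0.0024 0.0035] 106 159
0.195 191 [0.0028 0.0039 0.0048] 105 161
```

```bash
python3 -m pendant '[{"jaw":0,"linear":[0.35,0,1],"twist":0},{"jaw":0,"linear":[0,0,2],"twist":0},{"jaw":0,"linear":[0,0,2],"twist":0},{"jaw":0,"linear":[0,0,2],"twist":0},{"jaw":0,"linear":[0,0,1.2],"twist":0},{"jaw":0,"linear":[0,0,0.6],"twist":0},{"jaw":0,"linear":[0,0,0.3],"twist":0},{"jaw":0,"linear":[0,0,0],"twist":0},{"jaw":0,"linear":[0,0,0],"twist":0}]'
python3 t.py | head -5
```

```text
time: 12.88
position: [0.4037, 0.2448, 0.0679]
tool_rot: [0.143, 0.99, 0.0, 0.0]
ft_force: [-0.3, 0.2, -0.3]
grip_width: 0.029
grip_force: 8.0
wall s -0.06
n 1510 tilt from vertical deg 21.9 lateral 0.0002 s -0.061 -0.0028 z -0.0021 0.0765
ridge dist from grasp mm -3.7 pan rel s,t 0.1562 -0.0005
t 12.9333 tcp [0.4037 0.2449 0.0681] yawY 73.52 tilt [-0.001  0.001 -1.   ] delta cm tool [-2.98e+01 -2.00e-02 -4.50e-01] w 0.0294 gf 7.97329418353911 ft [ 0.79  0.46 -0.7 ] q [ 0.31  0.63  1.95 -0.    0.56 -0.98]
-0.004 699 [-0.0604 -0.0399 -0.0186] 159 12
```

```bash
sed -i 's/(z>g\[2\]-.08)/(z>max(.02,g[2]-.08))/' t.py; python3 -m pendant '[{"jaw":0,"linear":[0,0,0.2],"twist":0},{"jaw":0,"linear":[0,0,0.2],"twist":0},{"jaw":0,"linear":[0,0,0],"twist":0}]'; python3 -m pendant '[{"jaw":0,"linear":[0,0,0.15],"twist":0},{"jaw":0,"linear":[0,0,0],"twist":0}]'
python3 t.py | head -5
```

```text
time: 13.18
position: [0.4031, 0.2449, 0.0637]
tool_rot: [0.143, 0.99, 0.0, 0.0]
ft_force: [-0.4, 0.1, 0.1]
grip_width: 0.03
grip_force: 8.0
time: 13.35
position: [0.4031, 0.2449, 0.0621]
tool_rot: [0.143, 0.99, 0.0, 0.0]
ft_force: [0.6, -0.7, -0.1]
grip_width: 0.0296
grip_force: 8.0
wall s -0.06
n 769 tilt from vertical deg 16.9 lateral -0.0003 s -0.0186 -0.003 z 0.02 0.0712
ridge dist from grasp mm -5.1 pan rel s,t 0.1568 -0.0003
t 13.4 tcp [0.4031 0.2449 0.0621] yawY 73.54 tilt [-0.  0. -1.] delta cm tool [-2.986e+01 -1.000e-02 -1.080e+00] w 0.0296 gf 7.9858998171039275 ft [ 0.11  0.49 -1.09] q [ 0.31  0.64  1.95  0.    0.54 -0.98]
-0.004 700 [-0.0608 -0.0408 -0.02  ] 159 13
```

```bash
python3 -m pendant '[{"jaw":0,"linear":[0,0,0.15],"twist":0},{"jaw":0,"linear":[0,0,0],"twist":0}]'; python3 -m pendant '[{"jaw":0,"linear":[0,0,0.15],"twist":0},{"jaw":0,"linear":[0,0,0],"twist":0}]'
python3 t.py | head -5
```

```text
time: 13.57
position: [0.4037, 0.2449, 0.0612]
tool_rot: [0.143, 0.99, 0.0, 0.001]
ft_force: [-0.9, -1.4, 6.5]
grip_width: 0.0293
grip_force: 7.9
time: 13.73
position: [0.4042, 0.2449, 0.06]
tool_rot: [0.143, 0.99, 0.0, 0.002]
ft_force: [-0.3, -0.8, 7.8]
grip_width: 0.0293
grip_force: 8.0
wall s -0.06
n 780 tilt from vertical deg 18.2 lateral -0.0003 s -0.0199 -0.0031 z 0.0201 0.0688
ridge dist from grasp mm -5.3 pan rel s,t 0.1556 -0.0006
t 13.7833 tcp [0.4043 0.2449 0.0601] yawY 73.56 tilt [-0.003  0.001 -1.   ] delta cm tool [-29.75  -0.06  -1.21] w 0.0296 gf 7.996411362535127 ft [ 0.21 -1.65  8.38] q [ 0.31  0.65  1.95 -0.    0.54 -0.98]
-0.006 443 [-0.0613 -0.0422 -0.0214] 159 13
```

```bash
python3 -m pendant '[{"jaw":0,"linear":[0,0,-0.1],"twist":0},{"jaw":0,"linear":[-0.2,0,0],"twist":0},{"jaw":0,"linear":[0,0,0],"twist":0},{"jaw":0.4,"linear":[0,0,0],"twist":0},{"jaw":0.5,"linear":[0,0,0],"twist":0},{"jaw":0.55,"linear":[0,0,0],"twist":0},{"jaw":0.55,"linear":[0,0,0],"twist":0},{"jaw":0.55,"linear":[0,0,0],"twist":0},{"jaw":0.55,"linear":[0,0,0],"twist":0}]'
python3 t.py
```

```text
time: 14.53
position: [0.4048, 0.2442, 0.0599]
tool_rot: [0.143, 0.99, -0.0, -0.0]
ft_force: [0.4, 0.4, -0.2]
grip_width: 0.0474
grip_force: 0.0
wall s -0.06
n 792 tilt from vertical deg 21.9 lateral -0.0003 s -0.0207 -0.0014 z 0.0201 0.0661
ridge dist from grasp mm -3.6 pan rel s,t 0.1549 -0.0002
t 14.5833 tcp [0.4048 0.2443 0.06  ] yawY 73.53 tilt [ 0. -0. -1.] delta cm tool [-2.967e+01  1.000e-02 -1.310e+00] w 0.0475 gf 0.0 ft [-1.04  0.5   0.36] q [ 0.31  0.65  1.95  0.    0.54 -0.98]
-0.006 405 [-0.0621 -0.0417 -0.0215] 159 13
-0.0 279 [-0.0603 -0.0432 -0.0231] 159 13
0.006 34 [-0.022  -0.0211 -0.0207] 163 17
0.012 25 [-0.0209 -0.0205 -0.0199] 161 18
0.018 68 [-0.0209 -0.0198 -0.0186] 169 17
0.024 81 [-0.0189 -0.0177 -0.0165] 169 18
0.03 82 [-0.0167 -0.0154 -0.0139] 166 16
0.036 89 [-0.0148 -0.0132 -0.0119] 160 13
0.042 105 [-0.0122 -0.0108 -0.0092] 160 13
0.048 113 [-0.0097 -0.0084 -0.0071] 160 13
0.054 137 [-0.0074 -0.0059 -0.0044] 160 13
0.06 132 [-0.0046 -0.0031 -0.002 ] 167 18
0.078 95 [0.0042 0.0049 0.0059] 166 18
0.084 135 [0.0048 0.0057 0.0065] 164 19
0.09 232 [0.0055 0.0069 0.0081] 109 154
0.096 13 [0.0069 0.0074 0.0078] 106 100
```

The tube leans freely and stably at 22° against the near wall. I regrip it with a small pre-offset, then try righting it by dragging against foot friction.

```bash
python3 -m pendant '[{"jaw":0.55,"linear":[0,0,-0.5],"twist":0},{"jaw":0.55,"linear":[-0.5,0,0],"twist":0},{"jaw":0.55,"linear":[-0.7,0,0],"twist":0},{"jaw":0.55,"linear":[-0.7,0,0],"twist":0},{"jaw":0.55,"linear":[0,0,0],"twist":0},{"jaw":0,"linear":[0,0,0],"twist":0},{"jaw":0,"linear":[0,0,0],"twist":0},{"jaw":0,"linear":[0,0,0],"twist":0},{"jaw":0,"linear":[0,0,0],"twist":0},{"jaw":0,"linear":[0,0,0],"twist":0},{"jaw":0,"linear":[0,0,0],"twist":0}]' 5
python3 t.py|head -4
python3 -m pendant '[{"jaw":0,"linear":[0,0,0.1],"twist":0},{"jaw":0,"linear":[0.2,0,0],"twist":0},{"jaw":0,"linear":[0.3,0,0],"twist":0},{"jaw":0,"linear":[0.3,0,0],"twist":0},{"jaw":0,"linear":[0,0,0],"twist":0}]' 5
python3 t.py
```

```text
time: 15.5
position: [0.4227, 0.2389, 0.065]
tool_rot: [0.143, 0.99, -0.0, -0.0]
ft_force: [-0.5, 0.2, -0.9]
grip_width: 0.0333
grip_force: 5.0
wall s -0.06
n 955 tilt from vertical deg 22.2 lateral 0.0002 s -0.0396 -0.0155 z 0.0202 0.077
ridge dist from grasp mm -18.9 pan rel s,t 0.1362 -0.0001
t 15.55 tcp [0.4228 0.2389 0.065 ] yawY 73.54 tilt [ 0. -0. -1.] delta cm tool [-27.8    0.    -0.81] w 0.0333 gf 4.998809111129958 ft [ 0.78 -0.33  0.11] q [ 0.28  0.65  1.92  0.    0.58 -1.  ]
time: 15.97
position: [0.4164, 0.2416, 0.0649]
tool_rot: [0.143, 0.99, 0.001, 0.002]
ft_force: [1.0, -0.7, 6.0]
grip_width: 0.0335
grip_force: 5.0
wall s -0.06
n 858 tilt from vertical deg 18.2 lateral -0.0004 s -0.0336 -0.0146 z 0.0201 0.0768
ridge dist from grasp mm -17.4 pan rel s,t 0.1429 -0.0009
t 16.0167 tcp [0.4166 0.2415 0.0649] yawY 73.55 tilt [-0.003  0.002 -1.   ] delta cm tool [-28.47  -0.08  -0.73] w 0.0332 gf 5.005281775669346 ft [ 1.02 -0.43  6.25] q [ 0.29  0.64  1.93 -0.    0.57 -0.99]
-0.007 31 [-0.0599 -0.0451 -0.0343] 192 11
-0.001 432 [-0.0616 -0.0488 -0.0352] 177 11
0.005 31 [-0.0345 -0.0339 -0.0333] 170 17
0.017 58 [-0.0343 -0.0333 -0.0325] 168 17
0.023 69 [-0.0326 -0.0315 -0.0303] 167 17
0.029 57 [-0.0306 -0.0298 -0.0289] 162 14
0.035 72 [-0.0291 -0.0281 -0.0268] 159 13
0.041 76 [-0.0274 -0.0261 -0.0248] 159 13
0.047 91 [-0.0255 -0.024  -0.0229] 158 13
0.053 103 [-0.0232 -0.0221 -0.0209] 159 13
0.059 113 [-0.0212 -0.0198 -0.0186] 166 17
0.065 124 [-0.0192 -0.0178 -0.0167] 166 18
0.071 127 [-0.0169 -0.0159 -0.0147] 166 17
0.077 153 [-0.0151 -0.014  -0.0128] 165 17
0.083 100 [-0.0134 -0.0127 -0.0119] 163 18
0.089 49 [-0.0134 -0.0129 -0.0124] 104 108
0.101 386 [-0.0077 -0.0005  0.0052] 129 167
```

Dragging works: 22° went to 18° with the pads now holding the cap rim. I'll continue.

```bash
python3 -m pendant '[{"jaw":0,"linear":[0.3,0,0],"twist":0},{"jaw":0,"linear":[0.3,0,0],"twist":0},{"jaw":0,"linear":[0.3,0,0],"twist":0},{"jaw":0,"linear":[0.2,0,0],"twist":0},{"jaw":0,"linear":[0,0,0],"twist":0}]' 5
python3 t.py|head -4
```

```text
time: 16.43
position: [0.4054, 0.2446, 0.0648]
tool_rot: [0.143, 0.99, 0.0, 0.001]
ft_force: [0.5, -0.8, 6.0]
grip_width: 0.0335
grip_force: 5.0
wall s -0.06
n 710 tilt from vertical deg 11.2 lateral -0.0004 s -0.0241 -0.0121 z 0.0204 0.0768
ridge dist from grasp mm -14.6 pan rel s,t 0.1543 -0.0007
t 16.4833 tcp [0.4056 0.2446 0.0648] yawY 73.55 tilt [-0.002  0.001 -1.   ] delta cm tool [-29.61  -0.06  -0.75] w 0.0331 gf 5.0055726004211465 ft [ 0.63 -0.    7.37] q [ 0.31  0.64  1.95 -0.    0.55 -0.98]
```

```bash
python3 -m pendant '[{"jaw":0,"linear":[0.3,0,0],"twist":0},{"jaw":0,"linear":[0.3,0,0],"twist":0},{"jaw":0,"linear":[0.3,0,0],"twist":0},{"jaw":0,"linear":[0.3,0,0],"twist":0},{"jaw":0,"linear":[0.2,0,0],"twist":0},{"jaw":0,"linear":[0,0,0],"twist":0}]' 5
python3 t.py|head -4
```

```text
time: 16.98
position: [0.3908, 0.2484, 0.0641]
tool_rot: [0.143, 0.99, -0.0, -0.0]
ft_force: [-0.2, -0.3, 5.4]
grip_width: 0.0333
grip_force: 5.0
wall s -0.06
n 517 tilt from vertical deg 2.0 lateral -0.0004 s -0.0126 -0.0095 z 0.0201 0.0761
ridge dist from grasp mm -10.6 pan rel s,t 0.1692 -0.0002
t 17.0333 tcp [0.3912 0.2484 0.0641] yawY 73.55 tilt [ 0.  0. -1.] delta cm tool [-3.11e+01 -1.00e-02 -8.90e-01] w 0.0332 gf 4.999319216731237 ft [-0.49  0.44  5.46] q [ 0.32  0.63  1.97  0.    0.53 -0.96]
```

```bash
python3 -m pendant '[{"jaw":0,"linear":[0,0,-0.07],"twist":0},{"jaw":0.45,"linear":[0,0,0],"twist":0},{"jaw":0.55,"linear":[0,0,0],"twist":0},{"jaw":0.55,"linear":[0,0,0],"twist":0},{"jaw":0.55,"linear":[0,0,0],"twist":0},{"jaw":0.55,"linear":[0,0,0],"twist":0},{"jaw":0.55,"linear":[0,0,0],"twist":0}]' 5
python3 t.py|head -4; python3 t.py|head -4
```

```text
time: 17.62
position: [0.3914, 0.2482, 0.0647]
tool_rot: [0.143, 0.99, -0.0, -0.0]
ft_force: [0.0, -0.2, -0.8]
grip_width: 0.0475
grip_force: 0.0
wall s -0.06
n 460 tilt from vertical deg -0.3 lateral -0.0003 s -0.0145 -0.0128 z 0.02 0.0767
ridge dist from grasp mm 13.7 pan rel s,t 0.1689 -0.0002
t 17.6667 tcp [0.3914 0.2482 0.0647] yawY 73.53 tilt [ 0. -0. -1.] delta cm tool [-3.107e+01  1.000e-02 -8.300e-01] w 0.0472 gf 0.0 ft [-0.24  0.04 -0.29] q [ 0.32  0.63  1.97  0.    0.54 -0.96]
wall s -0.06
n 442 tilt from vertical deg -0.9 lateral -0.0003 s -0.0152 -0.0129 z 0.0201 0.0767
ridge dist from grasp mm 14.5 pan rel s,t 0.1689 -0.0002
t 17.7167 tcp [0.3914 0.2482 0.0647] yawY 73.53 tilt [ 0. -0. -1.] delta cm tool [-3.107e+01  1.000e-02 -8.300e-01] w 0.0482 gf 0.0 ft [-0.49 -0.97 -0.13] q [ 0.32  0.63  1.97 -0.    0.54 -0.96]
```

It stands on its own. I'll lower slightly, let it settle, and grip the body.

```bash
python3 -m pendant '[{"jaw":0.55,"linear":[0,0,0.4],"twist":0},{"jaw":0.55,"linear":[0,0,0],"twist":0},{"jaw":0.55,"linear":[0,0,0],"twist":0},{"jaw":0.55,"linear":[0,0,0],"twist":0}]' 8
python3 t.py|head -4
python3 -m pendant '[{"jaw":0,"linear":[0,0,0],"twist":0},{"jaw":0,"linear":[0,0,0],"twist":0},{"jaw":0,"linear":[0,0,0],"twist":0},{"jaw":0,"linear":[0,0,0],"twist":0},{"jaw":0,"linear":[0,0,0],"twist":0},{"jaw":0,"linear":[0,0,0],"twist":0}]' 8
python3 t.py|head -4
```

```text
time: 18.05
position: [0.3913, 0.2482, 0.0606]
tool_rot: [0.143, 0.99, -0.0, -0.0]
ft_force: [-0.6, -0.1, 0.3]
grip_width: 0.0479
grip_force: 0.0
wall s -0.06
n 449 tilt from vertical deg -0.0 lateral -0.0003 s -0.0142 -0.0125 z 0.0202 0.0726
ridge dist from grasp mm 13.4 pan rel s,t 0.1689 -0.0002
t 18.1 tcp [0.3914 0.2482 0.0607] yawY 73.53 tilt [ 0. -0. -1.] delta cm tool [-3.107e+01  1.000e-02 -1.240e+00] w 0.0479 gf 0.0 ft [ 0.21 -0.05 -0.58] q [ 0.32  0.64  1.97 -0.    0.53 -0.96]
time: 18.6
position: [0.3915, 0.2482, 0.0608]
tool_rot: [0.143, 0.99, 0.0, 0.0]
ft_force: [0.6, -0.6, 0.3]
grip_width: 0.0333
grip_force: 8.0
wall s -0.06
n 439 tilt from vertical deg -0.3 lateral -0.0003 s -0.0146 -0.0126 z 0.0201 0.0728
ridge dist from grasp mm 13.7 pan rel s,t 0.1688 -0.0002
t 18.65 tcp [0.3915 0.2482 0.0608] yawY 73.53 tilt [-0.  0. -1.] delta cm tool [-31.07   0.    -1.22] w 0.0333 gf 7.999705396941863 ft [ 0.46 -0.14  0.88] q [ 0.32  0.64  1.97 -0.    0.53 -0.96]
```

```bash
python3 -m pendant '[{"jaw":0,"linear":[0,0,-1],"twist":0},{"jaw":0,"linear":[0,0,-2],"twist":0},{"jaw":0,"linear":[0,0,-2],"twist":0},{"jaw":0,"linear":[0,0,-2],"twist":0},{"jaw":0,"linear":[-1,0,0],"twist":0},{"jaw":0,"linear":[-2,0,0],"twist":0},{"jaw":0,"linear":[-2.5,0,0],"twist":0},{"jaw":0,"linear":[-2.5,0,0],"twist":0},{"jaw":0,"linear":[-2.5,0,0],"twist":0},{"jaw":0,"linear":[-2.5,0,0],"twist":0},{"jaw":0,"linear":[-2,0,0],"twist":0},{"jaw":0,"linear":[-1.5,0,0],"twist":0}]'
python3 -m pendant '[{"jaw":0,"linear":[0,0,0],"twist":0},{"jaw":0,"linear":[0,0,0],"twist":0},{"jaw":0,"linear":[0,0,0],"twist":0}]'
sed -i 's/max(.02,g/max(.06,g/' t.py; python3 t.py
```

```text
time: 19.65
position: [0.552, 0.2004, 0.1298]
tool_rot: [0.144, 0.99, 0.0, 0.0]
ft_force: [0.1, 0.4, 0.2]
grip_width: 0.0332
grip_force: 8.0
time: 19.9
position: [0.5479, 0.2014, 0.1298]
tool_rot: [0.143, 0.99, -0.0, -0.002]
ft_force: [-0.3, -0.1, -0.7]
grip_width: 0.033
grip_force: 8.0
wall at s [-0.0891 -0.0881] z 0.041
wall s -0.06
n 491 tilt from vertical deg -0.4 lateral -0.0005 s -0.0145 -0.0123 z 0.078 0.1419
ridge dist from grasp mm 13.4 pan rel s,t 0.0058 0.0004
t 19.95 tcp [0.5478 0.2016 0.13  ] yawY 73.55 tilt [ 0.003 -0.001 -1.   ] delta cm tool [-14.77   0.05   5.66] w 0.0332 gf 8.000345205073245 ft [ 0.26 -0.39 -0.3 ] q [ 0.16  0.62  1.63  0.    0.89 -1.12]
0.076 15 [-0.013  -0.0128 -0.0123] 158 18
0.082 31 [-0.0132 -0.0128 -0.0126] 154 18
0.088 28 [-0.0132 -0.013  -0.0126] 152 17
0.094 33 [-0.0137 -0.0133 -0.0128] 147 14
0.1 38 [-0.0139 -0.0135 -0.013 ] 146 14
0.106 38 [-0.014  -0.0135 -0.0131] 146 14
0.112 45 [-0.014  -0.0136 -0.0131] 145 14
0.118 67 [-0.0141 -0.0135 -0.0131] 156 14
0.124 61 [-0.0138 -0.0133 -0.0128] 153 18
0.13 59 [-0.0139 -0.0134 -0.0129] 152 18
0.136 76 [-0.0138 -0.0134 -0.013 ] 152 18
0.142 87 [-0.0139 -0.0135 -0.0131] 151 18
0.148 30 [-0.0155 -0.0138 -0.0134] 130 21
0.154 97 [-0.016  -0.0156 -0.015 ] 102 116
0.16 66 [-0.0162 -0.0158 -0.0153] 99 108
```

Upright and 6 mm short of the pan's centre. I correct that and lower.

```bash
python3 -m pendant '[{"jaw":0,"linear":[-0.45,0,0.5],"twist":0},{"jaw":0,"linear":[0,0,0.6],"twist":0},{"jaw":0,"linear":[0,0,0.4],"twist":0},{"jaw":0,"linear":[0,0,0.2],"twist":0},{"jaw":0,"linear":[0,0,0.1],"twist":0},{"jaw":0,"linear":[0,0,0],"twist":0},{"jaw":0,"linear":[0,0,0],"twist":0}]'
python3 -m pendant '[{"jaw":0,"linear":[0,0,0.12],"twist":0},{"jaw":0,"linear":[0,0,0],"twist":0}]'
python3 -m pendant '[{"jaw":0,"linear":[0,0,0.1],"twist":0},{"jaw":0,"linear":[0,0,0],"twist":0}]'
python3 t.py|head -5
```

```text
time: 20.53
position: [0.5539, 0.2002, 0.1127]
tool_rot: [0.143, 0.99, -0.0, -0.0]
ft_force: [0.9, 0.2, -1.3]
grip_width: 0.0329
grip_force: 8.0
time: 20.7
position: [0.554, 0.2002, 0.1116]
tool_rot: [0.143, 0.99, 0.0, 0.0]
ft_force: [-0.3, -0.2, 0.2]
grip_width: 0.033
grip_force: 8.0
time: 20.87
position: [0.5543, 0.2002, 0.1108]
tool_rot: [0.143, 0.99, 0.0, 0.0]
ft_force: [0.3, -0.4, -0.0]
grip_width: 0.0337
grip_force: 8.0
wall at s [-0.0956 -0.0949] z 0.041
wall s -0.06
n 495 tilt from vertical deg -0.5 lateral -0.0003 s -0.0146 -0.0124 z 0.06 0.1228
ridge dist from grasp mm 13.7 pan rel s,t -0.0009 -0.0002
t 20.9167 tcp [0.5543 0.2002 0.1108] yawY 73.53 tilt [-0.001  0.    -1.   ] delta cm tool [-1.409e+01 -1.000e-02  3.790e+00] w 0.0331 gf 7.999325682758354 ft [-0.18 -0.14  0.98] q [ 0.16  0.65  1.63 -0.    0.86 -1.13]
```

Nearly there. I lower until I feel contact.

```bash
python3 -m pendant '[{"jaw":0,"linear":[0,0,0.08],"twist":0},{"jaw":0,"linear":[0,0,0],"twist":0}]'
python3 -m pendant '[{"jaw":0,"linear":[0,0,0.08],"twist":0},{"jaw":0,"linear":[0,0,0],"twist":0},{"jaw":0,"linear":[0,0,0],"twist":0}]'
```

```text
time: 21.08
position: [0.555, 0.2001, 0.1107]
tool_rot: [0.143, 0.99, 0.0, 0.001]
ft_force: [0.3, -0.9, 5.7]
grip_width: 0.0332
grip_force: 8.0
time: 21.33
position: [0.5553, 0.2002, 0.1106]
tool_rot: [0.143, 0.99, 0.0, 0.002]
ft_force: [0.1, -1.2, 7.9]
grip_width: 0.0328
grip_force: 8.0
```

The foot is pressed on the pan. I relieve the load, release, and check.

```bash
python3 -m pendant '[{"jaw":0,"linear":[0,0,-0.1],"twist":0},{"jaw":0,"linear":[0,0,0],"twist":0},{"jaw":0.45,"linear":[0,0,0],"twist":0},{"jaw":0.6,"linear":[0,0,0],"twist":0},{"jaw":0.8,"linear":[0,0,0],"twist":0},{"jaw":0.9,"linear":[0,0,0],"twist":0},{"jaw":0.9,"linear":[0,0,0],"twist":0},{"jaw":0.9,"linear":[0,0,0],"twist":0},{"jaw":0.9,"linear":[0,0,0],"twist":0},{"jaw":0.9,"linear":[0,0,0],"twist":0}]'
python3 t.py|head -5
```

```text
time: 22.17
position: [0.5539, 0.2002, 0.1098]
tool_rot: [0.143, 0.99, -0.0, -0.0]
ft_force: [0.7, -0.5, 0.4]
grip_width: 0.0751
grip_force: 0.0
wall at s [-0.0956 -0.0943] z 0.041
wall s -0.06
n 509 tilt from vertical deg 0.2 lateral -0.0003 s -0.0136 -0.0116 z 0.0602 0.1216
ridge dist from grasp mm -12.7 pan rel s,t -0.0006 -0.0
t 22.2167 tcp [0.5539 0.2002 0.1099] yawY 73.53 tilt [ 0. -0. -1.] delta cm tool [-1.412e+01  1.000e-02  3.690e+00] w 0.0764 gf 0.0 ft [-0.37 -0.41  0.03] q [ 0.16  0.65  1.63  0.    0.86 -1.13]
```

It stands. I withdraw upward, move clear, and take a final look.

```bash
python3 -m pendant '[{"jaw":1,"linear":[0,0,0],"twist":0},{"jaw":1,"linear":[0,0,-1],"twist":0},{"jaw":1,"linear":[0,0,-2],"twist":0},{"jaw":1,"linear":[0,0,-2.5],"twist":0},{"jaw":1,"linear":[0,0,-2.5],"twist":0},{"jaw":1,"linear":[0,0,-2.5],"twist":0},{"jaw":1,"linear":[0,0,-1.5],"twist":0},{"jaw":1,"linear":[2.5,0,0],"twist":0},{"jaw":1,"linear":[3,0,0],"twist":0},{"jaw":1,"linear":[3,0,0],"twist":0},{"jaw":1,"linear":[0,0,0],"twist":0},{"jaw":1,"linear":[0,0,0],"twist":0}]'
python3 -c "
from h import *
a=shot('scene'); b=shot('top')
cv2.imwrite('pics/i.png',np.hstack([a['color'][120:360,160:460],b['color'][120:260,150:510].repeat(1,0)[:, :] if 0 else cv2.resize(b['color'][100:260,150:510],(540,240))])[:, :800])
for c in(a,b):
    H,S,V=cv2.split(cv2.cvtColor(c['color'],cv2.COLOR_BGR2HSV)); W=np.zeros(H.shape+(3,)); W[c['depth']>0]=cloud(c,np.ones(H.shape,bool))
    k=(H>130)&(H<165)&(S>90)&(abs(W[...,0]-.55)<.08)&(abs(W[...,1]-.2)<.08)&(W[...,2]>.14); print(k.sum(),np.median(W[k],0),W[k][:,2].max())"
```

```text
time: 23.22
position: [0.471, 0.2247, 0.2308]
tool_rot: [0.142, 0.99, 0.0, 0.0]
ft_force: [0.3, -0.3, -0.2]
grip_width: 0.087
grip_force: 0.0
282 [0.55224789 0.19491099 0.15499367] 0.39392434569048523
236 [0.55508794 0.19732776 0.15452071] 0.1586789608659948
```

View pics/i.png

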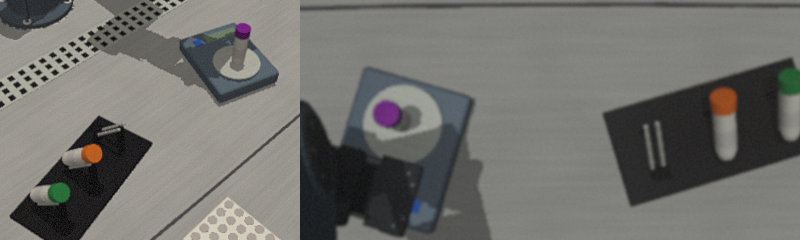

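The purple tube stands in the middle of the pan: its cap is at about (243,30) in the left view, its top is at z≈0.155, and the cap centre is about 3 mm from the pan's axis. The orange and green tubes are still in their places.

```bash
python3 -c "
from rig import robot
print(robot.hand_in())"
```

```text
the job is handed in; nothing more can be done
None
```

I stood the purple-capped tube upright by itself in the middle of the balance pan (cap about 3 mm off the pan's axis), left the orange and green tubes in the rack, and handed the job in at about 23 s; no verdict came back.

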